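Post the spent battery pack through the sprung flap

TASK

Take the yellow battery pack out of the charging cradle, hold it upright and push its lower end down through the sprung black flap in the green lid of the battery return box, keeping hold of it until about a third or more of its length is below the lid; then let go so that it drops inside and the flap springs shut. Leave the blue pack standing in its well.

Things in the scene. Friction and masses are not known exactly. Their poses are not given: they have to be found in the camera images.
- pack_yellow: Spent pack: upright yellow block, black band near its top, 24 mm (its x) by 34 mm (its y) by 80 mm tall (z up), 135 to 220 g. Origin: centre of its underside. It stands with 2 mm play 16 mm deep in an end well of a fixed grey charging cradle, so its upper 64 mm are free. Grip it near the top across the 24 mm: no other thing stands within 60 mm on its +x and -x sides.
- pack_blue: Good pack of the same shape and size as the yellow one, but blue; it must stay in its well at the other end of the cradle, 120 mm away along the packs' y. The cradle is 70 mm (packs' x) by 190 mm (packs' y) by 22 mm high; its middle well is empty. Origin: centre of its underside.
- mouth (a point): Centre of the opening in the box's green lid, level with the lid's flat top, 175 mm above the desk; z up. The opening is 60 mm along this point's x, 70 mm along its y. Lid 150 mm square, 6 mm thick, on a clear-walled box of the same width, fixed to the desk. A black flap fills the opening, 2.5 mm below the lid's top; the box below is deep enough for the whole pack to clear its swing.
- flap (a joint): Angle of the black flap, 58 mm from its hinge (at the opening's +x edge) to its white-lined free edge: 0 rad shut and level, up to 1.45 rad pushed down into the box. A light spring always shuts it (under 1 N at the free edge); a released pack slides past it by its own weight.
Mind the look-alikes: they are no part of the job. There is more than one size of the pack_yellow; the job needs the larger. There is more than one size of the part that bears mouth; the job needs the smaller.

How it is judged (in metres and radians):
On the way:
1. the yellow pack, still held and roughly upright, has pushed the flap open and its underside is at least 18 mm below the lid's top, in the opening (z of pack_yellow in the frame of mouth below -0.018 m and horizontal distance between pack_yellow and mouth below 0.04 m and angle between pack_yellow's own z axis and vertical below 0.5 rad and value of joint flap above 0.35 rad and contact force between the fingers and pack_yellow above 1 N), for 0.1 s.
At the end, for the whole second after the job is handed in: The yellow pack lies released and at rest inside the box (its underside within the walls and more than 60 mm below the lid's top), the flap is shut (under 0.1 rad), and the blue pack still stands upright in its well (moved less than 12 mm, tilted less than 0.2 rad) (z of pack_yellow in the frame of mouth below -0.06 m and x of pack_yellow in the frame of mouth between -0.073 and 0.073 m and y of pack_yellow in the frame of mouth between -0.073 and 0.073 m and linear speed of pack_yellow below 0.03 m/s and value of joint flap below 0.1 rad and distance of pack_blue from where it was at the start of the episode below 0.012 m and angle between pack_blue's own z axis and vertical below 0.2 rad); the robot touches nothing.
It fails at once if the blue pack is pulled out or knocked over (distance of pack_blue from where it was at the start of the episode above 0.02 m or angle between pack_blue's own z axis and vertical above 0.35 rad).
It also fails if it takes over 40 s, if anything falls off the work surface, if the arm or the gripper's body presses on something with over 40 N, if the wrist force passes 120 N, or if a joint passes its speed limit or range.

ROBOT

A 6-joint arm with a two-finger parallel gripper is mounted at the origin on the work surface. World frame = base frame: x ahead of the robot, y to its left, z up, the work surface at z = 0. Lengths are in m, angles in degrees, forces in N, time in s.
With the tool pointing down it reaches from about 0.375 to 0.975 m from the base axis. Payload 3.8 kg.
Tool frame: the origin (TCP) lies at the very end of the fingers, on their centre line; the grasp point (between the pads) lies 19 mm behind it; z points along the fingers, y is the line along which they close (so a half turn about z gives the same grasp; the last joint's range is limited). The gripper opens to 85 mm and grips with 20 to 120 N. Pads are 22 mm wide; open, the fingers measure 114 mm over their backs; the gripper's body (76 mm by 85 mm) begins 54 mm behind the grasp point. The pads swing forward as they close: fully open they stand 13 mm farther back than shut.
Start: joints at [-72.072, 15.12, 91.902, -0, 72.978, -2.114], TCP at [0.231, -0.634, 0.231] pointing down, gripper open.
Joint ranges: [-150.88, 150.88], [-54.13, 125.18], [17.81, 147.31], [-75.09, 255.09], [0, 152.58], [-146.25, 146.25]. Speed limits (degrees/s): [147.25, 147.25, 180, 180, 180, 180].

INTERFACE

Orientations are given as a 3x3 rotation matrix whose columns are the frame's x, y, z axes.
In Python, from rig import status, viewer, bot gives the robot as it stands.
- The arm moves only by the tool carry_out, never from a script. Its argument "motion" is a list of rows, each an object of numbers: "claw": the finger opening in cm, from 0 to 8.54; "tx", "ty", "tz": the shift along the tool's x, y, z in cm; "ax", "ay", "az": the turn, a rotation vector about the tool's x, y, z in rad. A call has 1 to 12 rows; each row shifts and turns the commanded pose from where the row before left it, along the tool's axes as they then stand; what a row does not reach is not made up. A row lasts 1/8 s, in which the tool goes at most 62.5 mm and 10.7 degrees, less where a joint would pass 70% of its speed; a pose out of reach is approached as far as the arm can. A call is refused whole if a number of a shift passes 6.25 or a number of a turn 0.188, either way. A call with a gripper value outside its range is refused whole. The fingers move at their own pace and stop on an object; "force" is the grip in N (left out, the last holds). Time passes only in rows, so rows that do not move let the fingers close. It gives the time, the measured TCP pose, the force, the opening and the grip force at its end, in the units of the state.
- status.sense(): the state, without advancing time (a new reading comes with each control period).
- viewer.read_camera(name): name is "side" or "top" or "wrist"; returns a dict with "img" (384x512x3 uint8, blue, green, red), "fx", "fy", "cx", "cy" (pixels), "eye" and "attitude" of the camera in the world. Camera axes: x right, y down, z forward; pixel columns grow to the right and rows downward; lengths in m; the calibration is good to about 2 mm. The wrist camera is an equidistant fisheye: a pixel r from the principal point sees the ray r / f radians off the axis. A picture is of the moment at which its call begins. There is no depth.
- bot.finish_job(): hands the job in; it is judged then, once.
The state is a dict: "time": time; "q": joint angles; "qvel": joint speeds; "tau": joint torques, N m; "position": TCP position; "ee_rot": TCP orientation; "force": force on the tool from outside, world axes, zero at the start; "ft_torque": the same for the moment, N m; "grip_width": finger opening in m; "grip_force": force on a finger pad.
Only numpy, scipy, OpenCV 4.12 (cv2) and the standard library are available. Lean on these libraries where they do the work, as an engineer would, in place of code of your own. Each camera call takes 0.05 s, during which the arm holds its last target. There are 200 camera calls.

## Working session

There is one attempt and no reset: what is moved stays moved. The work goes in short steps, Python scripts to look and compute and a tool call to move; the robot and the scene stay as the last step left them, time stands still between calls to the robot, and variables do not carry over. Pictures are saved under pics/ and viewed, at most 10 in all, crops included, and the job is handed in when it is done.

Besides the shell and the picture viewer there is one more tool, called after ">>>" as name(argument=value, ...), one argument or row to a line, values as JSON. carry_out: Moves the arm, as the interface text tells. Its arguments: {"type":"object","properties":{"motion":{"type":"array"},"force":{"type":"number"}},"required":["motion"]}

```bash
mkdir -p pics
cat > h.py <<'E'
import numpy as np, cv2
from rig import status, viewer, bot
def cap(n,f):
    c=viewer.read_camera(n); cv2.imwrite('pics/'+f,c['img']); np.save('pics/'+f+'.npy',c,allow_pickle=True); return c
def load(f): return np.load('pics/'+f+'.npy',allow_pickle=True).item()
def ray(c,u,v,fish=False):
    x=(u-c['cx'])/c['fx']; y=(v-c['cy'])/c['fy']
    if fish:
        r=np.hypot(x,y); d=np.array([np.sin(r)*x/r,np.sin(r)*y/r,np.cos(r)]) if r>1e-9 else np.array([0,0,1.])
    else: d=np.array([x,y,1.])
    return np.array(c['attitude'])@d
def onz(c,u,v,z,fish=False):
    d=ray(c,u,v,fish); e=np.array(c['eye']); return e+d*(z-e[2])/d[2]
def proj(c,p):
    q=np.array(c['attitude']).T@(np.array(p)-np.array(c['eye'])); return c['cx']+c['fx']*q[0]/q[2], c['cy']+c['fy']*q[1]/q[2]
E
python3 - <<'E'
from h import *
for n in ('top','side'):
    c=cap(n,n+'0.png'); print(n,c['eye'],np.round(c['attitude'],3).tolist(),c['fx'],c['cx'],c['cy'])
print(status.sense())
E
```

```text
top [0.39414603 0.00937704 0.83644331] [[0.028, -0.997, 0.068], [-0.999, -0.027, 0.017], [-0.015, -0.068, -0.998]] 356.62478762369324 259.791946189525 191.69937449696525
side [ 0.47479384 -0.29677174  1.04583774] [[0.994, 0.103, -0.028], [0.107, -0.943, 0.314], [0.006, -0.315, -0.949]] 444.3633909552229 254.2997490795166 196.37476694387095
{'time': 0.1, 'q': array([-7.20721308e+01,  1.51648934e+01,  9.19747072e+01,  6.07416152e-04,
        7.29768348e+01, -2.11478161e+00]), 'qvel': array([ 0.0213526 , -0.06341184, -0.12239053, -0.07276731,  0.03346317,
       -0.01370576]), 'tau': array([ 7.99367808e-04, -5.16706252e+01, -3.68590879e+01,  4.68843643e-05,
        6.33582822e-03, -2.26660273e-05]), 'position': array([ 0.23112577, -0.63348786,  0.23007387]), 'ee_rot': array([[ 9.39438855e-01,  3.42716002e-01, -6.15899573e-04],
       [ 3.42716545e-01, -9.39436863e-01,  1.93662673e-03],
       [ 8.51142082e-05, -2.03042137e-03, -9.99997935e-01]]), 'force': array([ 0.1945862 , -0.04831338, -0.06895912]), 'ft_torque': array([ 0.00042686,  0.00233675, -0.00091819]), 'grip_force': 0.0, 'grip_width': 0.08544445841860998}
```

View pics/top0.png

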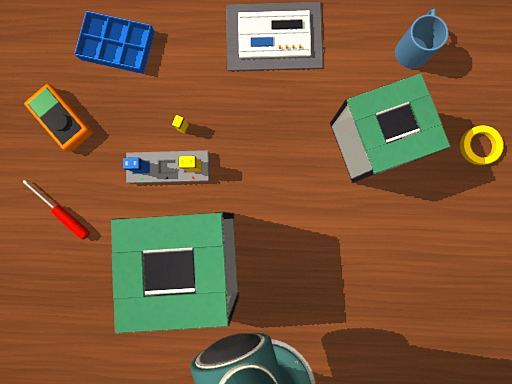

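View pics/side0.png

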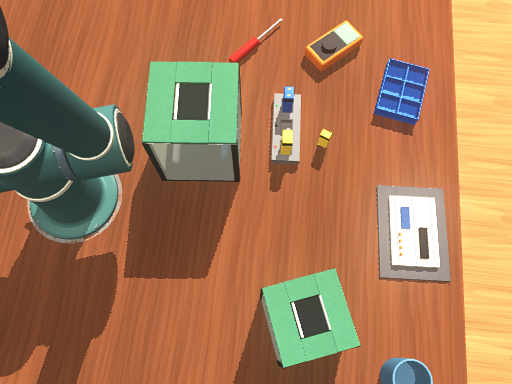

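```bash
cat > m.py <<'E'
from h import *
for n in ('top','side'):
    c=load(n+'0.png'); hsv=cv2.cvtColor(c['img'],cv2.COLOR_BGR2HSV)
    m=cv2.inRange(hsv,(60,80,50),(85,255,255))
    cs,_=cv2.findContours(m,cv2.RETR_EXTERNAL,cv2.CHAIN_APPROX_NONE)
    for k in cs:
        if cv2.contourArea(k)<3000: continue
        for z in (0.175,0.205,0.23):
            P=np.array([onz(c,u,v,z)[:2] for u,v in k[:,0]],np.float32)
            r=cv2.minAreaRect(P*1000); print(n,z,np.round(r[0],1),np.round(r[1],1),round(r[2],1))
a=load('top0.png')['img']; b=load('side0.png')['img']
A=[cv2.resize(x,(400,300),interpolation=cv2.INTER_CUBIC) for x in (a[70:190,325:485],a[110:200,115:235],b[260:380,250:410],b[80:170,260:380])]
cv2.imwrite('pics/z1.png',np.vstack([np.hstack(A[:2]),np.hstack(A[2:])]))
E
python3 m.py
```

```text
top 0.175 [287.2 184.5] [205.8 207.8] 5.2
top 0.205 [292.  176.6] [196.5 198.3] 5.2
top 0.23 [296.  169.9] [188.7 190.5] 5.2
top 0.175 [ 575.7 -233.5] [150.  151.9] 21.1
top 0.205 [ 567.5 -222.5] [143.2 145. ] 21.1
top 0.23 [ 560.6 -213.3] [137.5 139.2] 21.1
side 0.175 [ 579.4 -234.9] [149.8 148.9] 21.1
side 0.205 [ 575.8 -237. ] [144.7 143.8] 21.1
side 0.23 [ 572.8 -238.8] [140.4 139.5] 21.1
side 0.175 [287.2 198.5] [202.3 203.2] 5.6
side 0.205 [293.7 181.5] [195.3 196.2] 5.6
side 0.23 [299.1 167.3] [189.5 190.3] 5.6
```

View pics/z1.png

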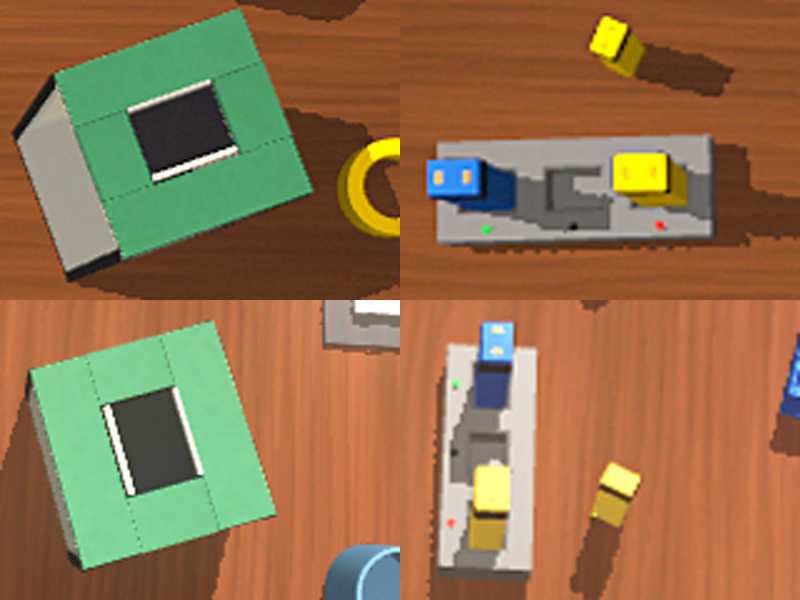

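```bash
cat > m2.py <<'E'
from h import *
t=load('top0.png'); s=load('side0.png')
for c,y,b in ((t,(187,161.6),(131.4,163.7)),(s,(287.6,136.4),(288.8,92.3))):
    Y=onz(c,*y,.086);B=onz(c,*b,.086);d=B-Y; print(Y,B,np.linalg.norm(d),np.degrees(np.arctan2(d[1],d[0])))
# cradle top rim by grey mask rectangles
for c,pts in ((t,[(437,143),(711,135),(713,233),(438,240)]),):
    P=[onz(c,115+(u-400)*.3,110+v*.3,.022) for u,v in pts]; print(np.round(P,4)); 
    for i in range(4):
        d=P[(i+1)%4]-P[i]; print(np.linalg.norm(d),np.degrees(np.arctan2(d[1],d[0])))
    print(np.mean(P,0))
# opening centres at z .175
for c,pts in ((t,[(128,108),(210,82),(238,150),(154,180)]),(s,[(104,106),(176,88),(202,174),(130,194)])):
    o=(325,70) if c is t else (250,260)
    P=[onz(c,o[0]+u*.4,o[1]+v*.4,.175) for u,v in pts]; print(np.round(P,4),np.mean(P,0))
    for i in range(4):
        d=P[(i+1)%4]-P[i]; print(np.linalg.norm(d),np.degrees(np.arctan2(d[1],d[0])))
E
python3 m2.py
```

```text
[0.50521844 0.17889704 0.086     ] [0.49759537 0.29762055 0.086     ] 0.11896798877894421 93.6738346358201
[0.50972225 0.17931397 0.086     ] [0.50266347 0.29940433 0.086     ] 0.12029762906157171 93.36391162108302
[[0.5313 0.3359 0.022 ]
 [0.5418 0.145  0.022 ]
 [0.4736 0.141  0.022 ]
 [0.4636 0.3315 0.022 ]]
0.1911483691670063 -86.84223325546307
0.06834436651001376 -176.64118033218472
0.1907494828857963 93.00575927673786
0.0678408951253132 3.6977701146642343
[0.50259917 0.2383836  0.022     ]
[[ 0.593  -0.1937  0.175 ]
 [ 0.6143 -0.2549  0.175 ]
 [ 0.563  -0.2757  0.175 ]
 [ 0.5387 -0.2134  0.175 ]] [ 0.57723748 -0.23444661  0.175     ]
0.06482984104624827 -70.7521081894192
0.05540877032540765 -157.95747382176143
0.06690182973007563 111.27965684064851
0.05771868833845639 19.91457980508541
[[ 0.5433 -0.2135  0.175 ]
 [ 0.5974 -0.194   0.175 ]
 [ 0.6206 -0.2553  0.175 ]
 [ 0.5678 -0.2754  0.175 ]] [ 0.58226967 -0.23457084  0.175     ]
0.05744684148243117 19.78457729322447
0.06558231918585071 -69.21490827245978
0.056516416901499056 -159.17256269043568
0.06663356479581038 111.5776374788843
```

>>> carry_out(
  motion=[
    {"az":-0.142,"tz":-0.4},
    {"az":-0.142,"tz":-0.4},
    {"az":-0.142,"tz":-0.4},
    {"az":-0.142,"tz":-0.4},
    {"az":-0.142,"tz":-0.4},
    {"az":-0.142,"tz":-0.4},
    {"az":-0.142,"tz":-0.4},
    {"az":-0.142,"tz":-0.4},
    {"az":-0.142,"tz":-0.4},
    {"claw":7.5},
  ],
)

```text
validation failed for argument at $.mo...
```

>>> carry_out(
  motion=[
    {"tx":4,"ty":1.6},
    {"tx":4,"ty":1.6},
    {"tx":4,"ty":1.6},
    {"tx":4,"ty":1.6},
    {"tx":4,"ty":1.6},
    {"tx":4,"ty":1.6},
    {"tx":4,"ty":1.6},
    {"tx":4,"ty":1.6},
    {"tx":4,"ty":1.6},
    {"tx":4,"ty":1.6},
  ],
)

```text
validation failed for argument at $.mo...
```

>>> carry_out(
  motion=[
    {"tx":4,"ty":1.6},
    {"tx":4,"ty":1.6},
    {"tx":4,"ty":1.6},
    {"tx":4,"ty":1.6},
    {"tx":4,"ty":1.6},
    {"tx":4,"ty":1.6},
    {"tx":4,"ty":1.6},
    {"tx":4,"ty":1.6},
    {"tx":2,"ty":0.8},
    {"tx":0},
    {"tx":0},
  ],
)

```text
validation failed for argument at $.mo...
```

Run:
```python
from h import *
c=cap('wrist','w1.png'); s=status.sense(); print(s['time'],s['position'],np.round(s['ee_rot'],3).tolist(),s['force'],np.round(s['q'],1)); print(c['eye'],np.round(c['attitude'],3).tolist(),c['fx'],c['cx'],c['cy'])
```

```text
0.15 [ 0.23114537 -0.63358394  0.23024283] [[0.939, 0.343, -0.001], [0.343, -0.939, 0.002], [0.0, -0.002, -1.0]] [ 0.35897113  0.50995421 -0.35038535] [-72.1  15.2  92.    0.   73.   -2.1]
[ 0.31029454 -0.60368357  0.37252048] [[0.342, -0.889, -0.306], [-0.94, -0.324, -0.11], [-0.002, 0.325, -0.946]] 297.3186396354542 260.7415272717705 192.26482950660642
```

View pics/w1.png

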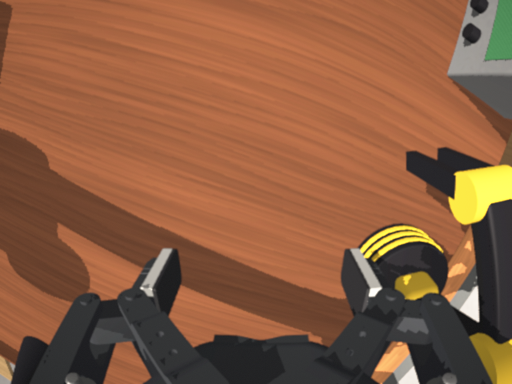

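The moves were refused and nothing moved. The wrist view still shows the start pose, with a yellow and black tool at about (470,200) beside the fingers. I'll retry with every key filled in, rising first.

>>> carry_out(
  motion=[
    {"claw":8.5,"tx":0,"ty":0,"tz":-2,"ax":0,"ay":0,"az":0},
    {"claw":8.5,"tx":0,"ty":0,"tz":-2,"ax":0,"ay":0,"az":0},
  ],
)

```text
time: 0.4
position: [0.2314, -0.6343, 0.273]
ee_rot: [[0.939, 0.343, 0.0], [0.343, -0.939, -0.001], [-0.0, 0.001, -1.0]]
force: [0.7, 0.1, -0.3]
grip_width: 0.0845
grip_force: 0.0
```

>>> carry_out(
  motion=[
    {"claw":7.5,"tx":0,"ty":0,"tz":0,"ax":0,"ay":0,"az":-0.16},
    {"claw":7.5,"tx":0,"ty":0,"tz":0,"ax":0,"ay":0,"az":-0.16},
    {"claw":7.5,"tx":0,"ty":0,"tz":0,"ax":0,"ay":0,"az":-0.16},
    {"claw":7.5,"tx":0,"ty":0,"tz":0,"ax":0,"ay":0,"az":-0.16},
    {"claw":7.5,"tx":0,"ty":0,"tz":0,"ax":0,"ay":0,"az":-0.16},
    {"claw":7.5,"tx":0,"ty":0,"tz":0,"ax":0,"ay":0,"az":-0.16},
    {"claw":7.5,"tx":0,"ty":0,"tz":0,"ax":0,"ay":0,"az":-0.16},
    {"claw":7.5,"tx":0,"ty":0,"tz":0,"ax":0,"ay":0,"az":-0.16},
  ],
)

```text
time: 1.4
position: [0.2316, -0.6349, 0.2739]
ee_rot: [[-0.064, 0.998, 0.001], [0.998, 0.064, -0.003], [-0.003, 0.001, -1.0]]
force: [-1.3, 0.1, 0.2]
grip_width: 0.0749
grip_force: 0.0
```

>>> carry_out(
  motion=[
    {"claw":7.5,"tx":4,"ty":1.6,"tz":0,"ax":0,"ay":0,"az":0},
    {"claw":7.5,"tx":4,"ty":1.6,"tz":0,"ax":0,"ay":0,"az":0},
    {"claw":7.5,"tx":4,"ty":1.6,"tz":0,"ax":0,"ay":0,"az":0},
    {"claw":7.5,"tx":4,"ty":1.6,"tz":0,"ax":0,"ay":0,"az":0},
    {"claw":7.5,"tx":4,"ty":1.6,"tz":0,"ax":0,"ay":0,"az":0},
    {"claw":7.5,"tx":4,"ty":1.6,"tz":0,"ax":0,"ay":0,"az":0},
    {"claw":7.5,"tx":4,"ty":1.6,"tz":0,"ax":0,"ay":0,"az":0},
    {"claw":7.5,"tx":4,"ty":1.6,"tz":0,"ax":0,"ay":0,"az":0},
    {"claw":7.5,"tx":4,"ty":1.6,"tz":0,"ax":0,"ay":0,"az":0},
    {"claw":7.5,"tx":4,"ty":1.6,"tz":0,"ax":0,"ay":0,"az":0},
  ],
)

```text
time: 2.65
position: [0.3684, -0.2246, 0.2738]
ee_rot: [[-0.059, 0.998, 0.003], [0.998, 0.059, -0.002], [-0.002, 0.003, -1.0]]
force: [1.2, -0.2, 0.1]
grip_width: 0.0748
grip_force: 0.0
```

>>> carry_out(
  motion=[
    {"claw":7.5,"tx":4,"ty":1.6,"tz":0,"ax":0,"ay":0,"az":0},
    {"claw":7.5,"tx":4,"ty":1.6,"tz":0,"ax":0,"ay":0,"az":0},
    {"claw":7.5,"tx":4,"ty":1.6,"tz":0,"ax":0,"ay":0,"az":0},
    {"claw":7.5,"tx":4,"ty":1.6,"tz":0,"ax":0,"ay":0,"az":0},
    {"claw":7.5,"tx":4,"ty":1.6,"tz":0,"ax":0,"ay":0,"az":0},
    {"claw":7.5,"tx":4,"ty":1.6,"tz":0,"ax":0,"ay":0,"az":0},
    {"claw":7.5,"tx":4,"ty":1.6,"tz":0,"ax":0,"ay":0,"az":0},
    {"claw":7.5,"tx":4,"ty":1.7,"tz":0,"ax":0,"ay":0,"az":0},
    {"claw":7.5,"tx":4,"ty":1.7,"tz":3,"ax":0,"ay":0,"az":0},
    {"claw":7.5,"tx":3.5,"ty":1.7,"tz":3,"ax":0,"ay":0,"az":0},
    {"claw":7.5,"tx":0,"ty":0,"tz":3,"ax":0,"ay":0,"az":0},
    {"claw":7.5,"tx":0,"ty":0,"tz":1,"ax":0,"ay":0,"az":0},
  ],
)

```text
time: 4.15
position: [0.5064, 0.1789, 0.1709]
ee_rot: [[-0.06, 0.998, -0.001], [0.998, 0.06, -0.0], [-0.0, -0.001, -1.0]]
force: [-0.2, -0.9, 0.2]
grip_width: 0.0746
grip_force: 0.0
```

Run:
```python
from h import *
c=cap('wrist','w2.png'); s=status.sense(); print(s['time'],s['position'],np.round(s['ee_rot'],3).tolist(),s['force'],np.round(s['q'],1)); print(c['eye'],np.round(c['attitude'],3).tolist(),c['fx'],c['cx'],c['cy'])
```

```text
4.2 [0.50620666 0.17842653 0.17033438] [[-0.059, 0.998, -0.002], [0.998, 0.059, -0.001], [-0.001, -0.002, -1.0]] [-0.90870403 -0.17819942 -0.91846702] [ 16.8   3.  112.6  -0.   64.6  13.4]
[0.50222743 0.26380984 0.31329554] [[0.998, 0.057, 0.018], [0.06, -0.944, -0.325], [-0.002, 0.325, -0.946]] 297.3186396354542 260.7415272717705 192.26482950660642
```

View pics/w2.png

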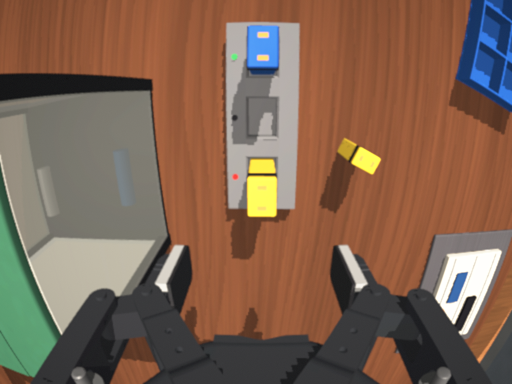

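Run:
```python
from h import *
c=load('w2.png')
for p in ((262,195.5),(247,174),(277,174),(277,217),(247,217)): print(p,np.round(onz(c,*p,.086,True),4))
for p in ((231,24),(299,24),(296,209),(228,207)): print(p,np.round(onz(c,*p,.022,True),4))
```

```text
(262, 195.5) [0.5076 0.1831 0.086 ]
(247, 174) [0.4946 0.2004 0.086 ]
(277, 174) [0.5184 0.2019 0.086 ]
(277, 217) [0.5213 0.1648 0.086 ]
(247, 217) [0.4963 0.1633 0.086 ]
(231, 24) [0.4691 0.3322 0.022 ]
(299, 24) [0.5341 0.3364 0.022 ]
(296, 209) [0.5461 0.1473 0.022 ]
(228, 207) [0.474  0.1453 0.022 ]
```

>>> carry_out(
  motion=[
    {"claw":6.5,"tx":0.25,"ty":0.2,"tz":2,"ax":0,"ay":0,"az":0},
    {"claw":6.5,"tx":0,"ty":0,"tz":2.5,"ax":0,"ay":0,"az":0},
    {"claw":6.5,"tx":0,"ty":0,"tz":2.5,"ax":0,"ay":0,"az":0},
    {"claw":6.5,"tx":0,"ty":0,"tz":2.5,"ax":0,"ay":0,"az":0},
    {"claw":6.5,"tx":0,"ty":0,"tz":2,"ax":0,"ay":0,"az":0},
    {"claw":6.5,"tx":0,"ty":0,"tz":0,"ax":0,"ay":0,"az":0},
    {"claw":2,"tx":0,"ty":0,"tz":0,"ax":0,"ay":0,"az":0},
    {"claw":2,"tx":0,"ty":0,"tz":0,"ax":0,"ay":0,"az":0},
    {"claw":2,"tx":0,"ty":0,"tz":0,"ax":0,"ay":0,"az":0},
    {"claw":2,"tx":0,"ty":0,"tz":0,"ax":0,"ay":0,"az":0},
    {"claw":2,"tx":0,"ty":0,"tz":0,"ax":0,"ay":0,"az":0},
    {"claw":2,"tx":0,"ty":0,"tz":0,"ax":0,"ay":0,"az":0},
  ],
  force=35,
)

```text
time: 5.7
position: [0.5097, 0.1815, 0.0578]
ee_rot: [[-0.059, 0.998, 0.002], [0.998, 0.059, 0.001], [0.0, 0.002, -1.0]]
force: [-1.0, 0.1, 6.4]
grip_width: 0.0234
grip_force: 35.4
```

>>> carry_out(
  motion=[
    {"claw":2,"tx":0,"ty":0,"tz":-1,"ax":0,"ay":0,"az":0},
    {"claw":2,"tx":0,"ty":0,"tz":-1.5,"ax":0,"ay":0,"az":0},
    {"claw":2,"tx":0,"ty":0,"tz":-2,"ax":0,"ay":0,"az":0},
    {"claw":2,"tx":0,"ty":0,"tz":-2.5,"ax":0,"ay":0,"az":0},
    {"claw":2,"tx":0,"ty":0,"tz":-2.5,"ax":0,"ay":0,"az":0},
    {"claw":2,"tx":0,"ty":0,"tz":-2.5,"ax":0,"ay":0,"az":0},
    {"claw":2,"tx":0,"ty":0,"tz":-2.5,"ax":0,"ay":0,"az":0},
    {"claw":2,"tx":0,"ty":0,"tz":-2.5,"ax":0,"ay":0,"az":0},
    {"claw":2,"tx":0,"ty":0,"tz":-2.5,"ax":0,"ay":0,"az":0},
    {"claw":2,"tx":0,"ty":0,"tz":-2.5,"ax":0,"ay":0,"az":0},
    {"claw":2,"tx":0,"ty":0,"tz":-1,"ax":0,"ay":0,"az":0},
    {"claw":2,"tx":0,"ty":0,"tz":0,"ax":0,"ay":0,"az":0},
  ],
)

```text
time: 7.2
position: [0.509, 0.1813, 0.2872]
ee_rot: [[-0.059, 0.998, 0.002], [0.998, 0.059, 0.001], [0.0, 0.002, -1.0]]
force: [-1.1, -0.6, -0.8]
grip_width: 0.023
grip_force: 34.7
```

Run:
```python
from h import *
c=cap('wrist','w3.png'); t=cap('top','t3.png'); s=status.sense(); print(s['time'],s['position'],s['force'],s['grip_width'],np.round(s['q'],1))
cv2.imwrite('pics/z3.png',np.hstack([cv2.resize(c['img'],(400,300)),cv2.resize(t['img'][60:240,80:320],(400,300))]))
```

```text
7.3 [0.50813325 0.18095151 0.28524728] [ 0.4343978  -0.00554761 -1.82853909] 0.023590603208806904 [ 17.   -1.3 104.5  -0.   76.9  13.6]
```

View pics/z3.png

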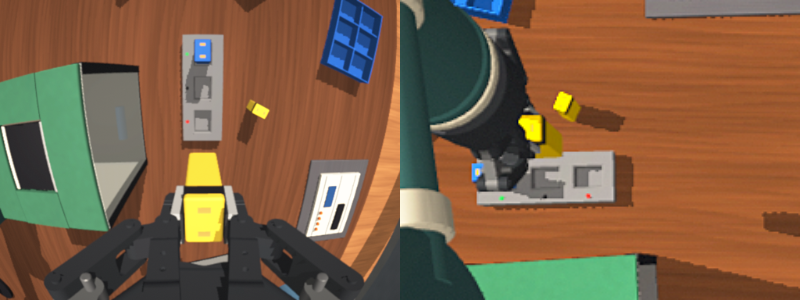

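The pack is held upright between the fingers (wrist crop at about (205,205)). Its well is empty and the blue pack is still standing at (203,50). Next I turn the tool to the box's yaw and carry the pack over.

>>> carry_out(
  motion=[
    {"claw":2,"tx":0,"ty":0,"tz":0,"ax":0,"ay":0,"az":-0.103},
    {"claw":2,"tx":0,"ty":0,"tz":0,"ax":0,"ay":0,"az":-0.103},
    {"claw":2,"tx":0,"ty":0,"tz":0,"ax":0,"ay":0,"az":-0.103},
    {"claw":2,"tx":-2,"ty":-0.4,"tz":0,"ax":0,"ay":0,"az":0},
    {"claw":2,"tx":-3.5,"ty":-0.7,"tz":0,"ax":0,"ay":0,"az":0},
    {"claw":2,"tx":-4,"ty":-0.8,"tz":0,"ax":0,"ay":0,"az":0},
    {"claw":2,"tx":-4,"ty":-0.8,"tz":0,"ax":0,"ay":0,"az":0},
    {"claw":2,"tx":-4,"ty":-0.8,"tz":0,"ax":0,"ay":0,"az":0},
    {"claw":2,"tx":-4,"ty":-0.8,"tz":0,"ax":0,"ay":0,"az":0},
    {"claw":2,"tx":-4,"ty":-0.8,"tz":0,"ax":0,"ay":0,"az":0},
    {"claw":2,"tx":-4,"ty":-0.8,"tz":0,"ax":0,"ay":0,"az":0},
    {"claw":2,"tx":-4,"ty":-0.8,"tz":0,"ax":0,"ay":0,"az":0},
  ],
)

```text
time: 8.8
position: [0.566, -0.1566, 0.2844]
ee_rot: [[-0.36, 0.933, -0.003], [0.933, 0.36, 0.001], [0.002, -0.002, -1.0]]
force: [0.1, 0.4, -0.4]
grip_width: 0.0233
grip_force: 34.7
```

>>> carry_out(
  motion=[
    {"claw":2,"tx":-2.5,"ty":-0.4,"tz":0,"ax":0,"ay":0,"az":0},
    {"claw":2,"tx":-1,"ty":-0.2,"tz":0,"ax":0,"ay":0,"az":0},
    {"claw":2,"tx":0,"ty":0,"tz":0,"ax":0,"ay":0,"az":0},
    {"claw":2,"tx":0,"ty":0,"tz":0,"ax":0,"ay":0,"az":0},
  ],
)

```text
time: 9.3
position: [0.5736, -0.1891, 0.2862]
ee_rot: [[-0.361, 0.933, -0.0], [0.933, 0.361, 0.001], [0.001, -0.0, -1.0]]
force: [-0.5, 0.3, -1.7]
grip_width: 0.0236
grip_force: 34.7
```

Run:
```python
from h import *
c=cap('wrist','w4.png'); t=cap('side','s4.png'); s=status.sense(); print(s['time'],s['position'],np.round(s['ee_rot'],3).tolist(),s['force'],s['grip_width'],np.round(s['q'],1))
cv2.imwrite('pics/z4.png',np.hstack([cv2.resize(c['img'],(400,300)),cv2.resize(t['img'][210:384,200:432],(400,300))]))
```

```text
9.4 [ 0.57371672 -0.1891598   0.28642828] [[-0.361, 0.933, 0.0], [0.933, 0.361, 0.0], [0.0, 0.0, -1.0]] [ 0.17650307 -0.22036944 -2.54095036] 0.024003677470841145 [-20.6   5.8  97.    0.   77.2 -41.8]
```

View pics/z4.png

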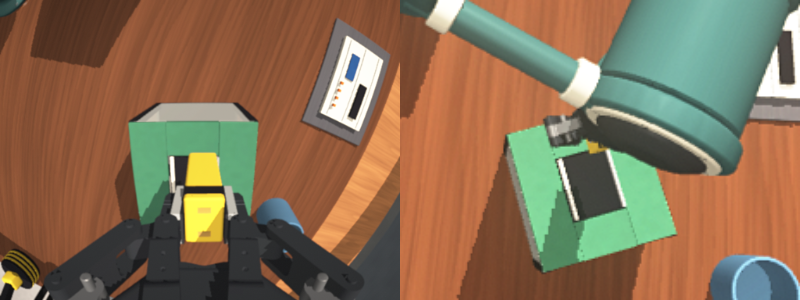

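Run:
```python
from h import *
c=load('w4.png'); hsv=cv2.cvtColor(c['img'],cv2.COLOR_BGR2HSV)
m=cv2.inRange(hsv,(60,80,50),(85,255,255)); m[270:]=0
n,l,st,_=cv2.connectedComponentsWithStats(m); 
ys,xs=np.nonzero(m)
P=np.array([onz(c,u,v,.175,True)[:2] for u,v in zip(xs,ys)])
a=np.radians(21.1); ax=np.array([np.cos(a),np.sin(a)]); ay=np.array([-np.sin(a),np.cos(a)])
px=P@ax; py=P@ay; m0=np.array([.579,-.2335])
print('x extents',px.min(),px.max(),(px.min()+px.max())/2,'est',m0@ax); print('far y',py.max(),'-> centre',py.max()-.075,'est',m0@ay)
```

```text
x extents 0.17183437451361322 0.5289100522538106 0.35037221338371194 est 0.4561208419679262
far y -0.1578486099274717 -> centre -0.2328486099274717 est -0.4262828022832613
```

Run:
```python
from h import *
c=load('w4.png'); hsv=cv2.cvtColor(c['img'],cv2.COLOR_BGR2HSV)
m=cv2.inRange(hsv,(60,80,50),(85,255,255)); m[250:]=0
a=np.radians(21.1); ax=np.array([np.cos(a),np.sin(a)]); ay=np.array([-np.sin(a),np.cos(a)])
for v in (170,180,190):
    u=np.nonzero(m[v,130:350])[0]+130
    e=[onz(c,x,v,.175,True)[:2]@ax for x in (u[0]-.5,u[-1]+.5)]; print(u[0],u[-1],e,np.mean(e))
for x in (190,220,290,310):
    u=np.nonzero(m[120:250,x])[0]+120; print(u[0],onz(c,x,u[0]-.5,.175,True)[:2]@ay-.075)
```

```text
166 328 [np.float64(0.3811141916748857), np.float64(0.5286888908019628)] 0.45490154123842425
167 328 [np.float64(0.3811988802289079), np.float64(0.5293131000214045)] 0.4552559901251562
168 327 [np.float64(0.38121605597611447), np.float64(0.5290511522871388)] 0.4551336041316266
157 -0.42670704498861506
156 -0.42621183740243296
156 -0.4262853534665439
156 -0.4260815655612733
```

>>> carry_out(
  motion=[
    {"claw":2,"tx":-1.5,"ty":-0.4,"tz":0,"ax":0,"ay":0,"az":0},
    {"claw":2,"tx":-1.8,"ty":-0.5,"tz":0,"ax":0,"ay":0,"az":0},
    {"claw":2,"tx":-1,"ty":-0.3,"tz":0,"ax":0,"ay":0,"az":0},
    {"claw":2,"tx":0,"ty":0,"tz":1.5,"ax":0,"ay":0,"az":0},
    {"claw":2,"tx":0,"ty":0,"tz":1.5,"ax":0,"ay":0,"az":0},
    {"claw":2,"tx":0,"ty":0,"tz":1.5,"ax":0,"ay":0,"az":0},
    {"claw":2,"tx":0,"ty":0,"tz":1,"ax":0,"ay":0,"az":0},
    {"claw":2,"tx":0,"ty":0,"tz":1,"ax":0,"ay":0,"az":0},
    {"claw":2,"tx":0,"ty":0,"tz":1,"ax":0,"ay":0,"az":0},
  ],
)

```text
time: 10.52
position: [0.5783, -0.2347, 0.2111]
ee_rot: [[-0.36, 0.933, 0.001], [0.933, 0.36, -0.0], [-0.001, 0.001, -1.0]]
force: [-0.9, 1.2, -0.8]
grip_width: 0.0235
grip_force: 34.8
```

>>> carry_out(
  motion=[
    {"claw":2,"tx":0,"ty":0,"tz":0.8,"ax":0,"ay":0,"az":0},
    {"claw":2,"tx":0,"ty":0,"tz":0.8,"ax":0,"ay":0,"az":0},
    {"claw":2,"tx":0,"ty":0,"tz":0.5,"ax":0,"ay":0,"az":0},
    {"claw":2,"tx":0,"ty":0,"tz":0,"ax":0,"ay":0,"az":0},
    {"claw":2,"tx":0,"ty":0,"tz":0,"ax":0,"ay":0,"az":0},
    {"claw":2,"tx":0,"ty":0,"tz":0,"ax":0,"ay":0,"az":0},
  ],
)

```text
time: 11.28
position: [0.5781, -0.2348, 0.1905]
ee_rot: [[-0.36, 0.933, 0.0], [0.933, 0.36, -0.0], [-0.0, 0.0, -1.0]]
force: [-0.5, -0.5, -1.7]
grip_width: 0.0233
grip_force: 34.9
```

Run:
```python
from h import *
c=cap('wrist','w5.png'); t=cap('side','s5.png'); s=status.sense(); print(s['time'],s['position'],s['force'],s['grip_width'])
cv2.imwrite('pics/z5.png',np.hstack([cv2.resize(c['img'][190:370,140:380],(400,300)),cv2.resize(t['img'][210:384,200:432],(400,300))]))
```

```text
11.375 [ 0.5780942  -0.234859    0.19053416] [-0.26442333 -0.86529922 -1.14301721] 0.0235115019577841
```

View pics/z5.png

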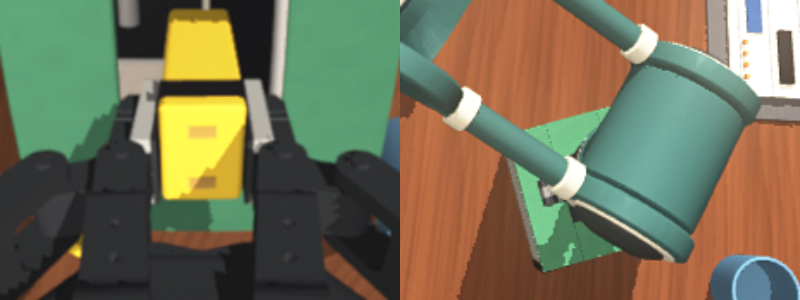

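The pack sits centred in the opening: in the crop it spans columns 165–242, and the opening spans about 118–285. The flap is pushed down, and the underside is about 36 mm below the lid's top. I'll release it now, then rise.

>>> carry_out(
  motion=[
    {"claw":6,"tx":0,"ty":0,"tz":0,"ax":0,"ay":0,"az":0},
    {"claw":6,"tx":0,"ty":0,"tz":0,"ax":0,"ay":0,"az":0},
    {"claw":6,"tx":0,"ty":0,"tz":0,"ax":0,"ay":0,"az":0},
    {"claw":6,"tx":0,"ty":0,"tz":0,"ax":0,"ay":0,"az":0},
    {"claw":6,"tx":0,"ty":0,"tz":-1.5,"ax":0,"ay":0,"az":0},
    {"claw":6,"tx":0,"ty":0,"tz":-3,"ax":0,"ay":0,"az":0},
    {"claw":6,"tx":0,"ty":0,"tz":-3,"ax":0,"ay":0,"az":0},
    {"claw":6,"tx":0,"ty":0,"tz":-3,"ax":0,"ay":0,"az":0},
    {"claw":6,"tx":-3,"ty":0,"tz":-2,"ax":0,"ay":0,"az":0},
    {"claw":6,"tx":-3,"ty":0,"tz":0,"ax":0,"ay":0,"az":0},
    {"claw":6,"tx":-3,"ty":0,"tz":0,"ax":0,"ay":0,"az":0},
    {"claw":6,"tx":0,"ty":0,"tz":0,"ax":0,"ay":0,"az":0},
  ],
)

```text
time: 12.88
position: [0.6107, -0.3206, 0.316]
ee_rot: [[-0.358, 0.934, 0.001], [0.934, 0.358, -0.001], [-0.001, 0.0, -1.0]]
force: [-0.7, 1.5, 0.1]
grip_width: 0.06
grip_force: 0.0
```

Run:
```python
from h import *
c=cap('wrist','w6.png'); t=cap('top','t6.png'); s=status.sense(); print(s['time'],s['position'],s['force'],s['grip_width'])
cv2.imwrite('pics/z6.png',np.hstack([cv2.resize(c['img'],(400,300)),cv2.resize(t['img'],(400,300))]))
```

```text
12.975 [ 0.61030853 -0.31865354  0.31585302] [-0.08979308 -0.09884661  0.0243054 ] 0.059780211579689546
```

View pics/z6.png

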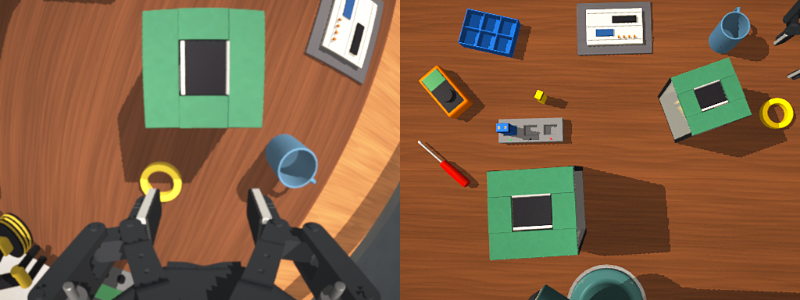

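The flap is shut (wrist crop, about (205,67)). The yellow pack is no longer in the cradle or on the desk, and the blue pack still stands in its well (top crop, about (505,128)). The gripper is clear of everything, so I'll hand in.

```bash
python3 -c "
from rig import bot
print(bot.finish_job())"
```

```text
the job is handed in; nothing more can be done
None
```

I pushed the yellow pack about 36 mm through the flap and let it drop into the smaller box; the last pictures, at about 13 s, showed the flap shut and the blue pack still standing in its well, and the job is handed in, though the hand-in returned no verdict.

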